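# Let the hand winch back one notch

## Robot

A 6-joint arm with a two-finger parallel gripper is mounted at the origin on the work surface. World frame = base frame: x ahead of the robot, y to its left, z up, the work surface at z = 0. Lengths are in mm, angles in degrees, forces in N, time in s.
With the tool pointing down it reaches from about 350 to 850 mm from the base axis. Payload 8.1 kg.
Tool frame: the origin (TCP) lies midway between the tips of the shut fingers; the grasp point (between the pads) lies 19 mm behind it; z points along the fingers, y is the line along which they close (so a half turn about z gives the same grasp; the last joint's range is limited). The gripper opens to 85 mm and grips with 20 to 120 N. Pads are 22 mm wide; open, the fingers measure 114 mm over their backs; the gripper's body (76 mm by 85 mm) begins 54 mm behind the grasp point. The pads swing forward as they close: fully open they stand 13 mm farther back than shut.
Start: joints at [-69.981, 7.471, 85.268, -0, 87.261, -4.893], TCP at [252.757, -544.168, 231.292] pointing down, gripper open.
Joint ranges: [-169.43, 169.43], [-51.17, 129.36], [1.28, 143.12], [-76.62, 256.62], [0, 156.53], [-152.29, 152.29]. Speed limits (degrees/s): [136.94, 136.94, 159.86, 180, 180, 180].

## Interface

Orientations are given as [roll, pitch, yaw] about the fixed x, y, z axes, in that order (R = Rz(yaw) Ry(pitch) Rx(roll)).
In Python, from bench import sense, snapshot, order, finder gives the robot as it stands.
- The arm moves only by the tool send_rows, never from a script. Its argument "steps" is a list of rows, each a list of 2 entries, a list of its own where there are three numbers: the shift along the world's x, y, z in units of 30 mm (1.0 is 30 mm), then the turn, a rotation vector about the world's x, y, z in rad. In form: [[[dx, dy, dz], [wx, wy, wz]], ...]. A call has 1 to 10 rows; each row is the pose to reach, as a shift and turn from the pose commanded when the call began; what a row does not reach only later rows make up. A row lasts 1/8 s, in which the tool goes at most 62.5 mm and 10.7 degrees, less where a joint would pass 70% of its speed; a pose out of reach is approached as far as the arm can. A call with a gripper value outside its range is refused whole. "fingers" is the closure, from 0 (fully open) to 1 (shut), set as the call begins (left out, the last holds). The fingers move at their own pace and stop on an object; "squeeze" is the grip in N (left out, the last holds). Time passes only in rows, so rows that repeat a pose let the fingers close. It gives the time, the measured TCP pose, the force, the opening and the grip force at its end, in the units of the state.
- sense(): the state, without advancing time (a new reading comes with each control period).
- snapshot(name): name is "scene" or "top"; returns a dict with "img" (480x640x3 uint8, red, green, blue), "K" (3x3 intrinsics, pixels), "pose" (4x4, takes a point from camera to world coordinates). Camera axes: x right, y up, looking along -z (the intrinsics and any distortion apply to the point x, -y, -z); pixel columns grow to the right and rows downward; lengths in mm; the calibration is good to about 2 mm. A picture is of the moment at which its call begins. There is no depth.
- order.hand_in(): hands the job in; it is judged then, once.
Trained networks look in the newest picture that a camera, given by its name, has taken for a name from the list of things; names that differ only in an ending like _2 or _b are one class to them, and where a whole thing is asked for, a point or a joint stands for the part that bears it (a point fixed in the world has none). Each returns a list of dicts, best first, with "confidence" (0 to 1); they miss things now and then, are a little off and sometimes report something else, mostly with a low value. They report only what shows in the picture. A call takes as long as a camera call.
- finder.find_in(label, camera): "box" ([left, top, width, height] as shares, 0 to 1, of the picture: columns of its width, rows of its height, round what is visible of it).
- finder.trace(label, camera): "mask" (480x640 bool, what is visible of it) and "box" ([left, top, width, height] as shares, 0 to 1, of the picture: columns of its width, rows of its height, round what is visible of it).
- finder.pinpoint(label, camera): "at" ([column, row] as shares, 0 to 1, of the picture: columns of its width, rows of its height: a listed point, or the origin of a listed thing).
The state is a dict: "time": time; "joint_pos": joint angles; "qd": joint speeds; "joint_efforts": joint torques, N m; "tool_pos": TCP position; "tcp_rot": TCP orientation; "ft_force": force on the tool from outside, world axes, zero at the start; "wrist_torque": the same for the moment, N m; "finger_gap": finger opening in mm; "grip_force": force on a finger pad.
Only numpy, scipy, OpenCV 4.12 (cv2) and the standard library are available. Lean on these libraries where they do the work, as an engineer would, in place of code of your own. Each camera call takes 0.05 s, during which the arm holds its last target. There are 200 camera calls.

## Task

Let the hand winch on the bench back by exactly one notch: with a fingertip, tip the ratchet pawl up by its thumb lever until it lies back on its stop, push the topmost bar of the wheel backward (its top towards the pawl's side) by one notch, then tip the pawl back down so that it sits in the next notch, and take the hand away. Only touch and push, lightly, never gripping or lifting anything, and leave the things standing around the winch where they are.

Things in the scene. Friction and masses are not known exactly. Their poses are not given: they have to be found in the camera images.
- winch: Grey steel hand winch, its foot (112 x 200 x 12 mm) bolted to the bench. Origin: centre of the foot's underside, on the bench. x runs along the drum's axle (away from the robot at yaw 0), y left, z up. Side plates: outer faces at x = -44 and 44 mm, y -55 to 55, top z = 162 mm; a sloping ear on the far one carries the pawl (to y = 110, z = 210 mm). Loose things up to 90 mm high stand around
- axle (a point): Point on the wheel's axis midway between the plates, at winch (0, 0, 125) mm. On this axle turn together: the drum, the ratchet disc outside the far plate (ten teeth 36 degrees apart, tip radius 68 mm, x 50 to 62 mm) and, outside the near plate, five bars. Its brake drags with about 0.35 N m: it stays where it is left
- winch_wheel (a joint): Turn of the wheel, rad: positive winds on (top moves to winch -y), negative is backward (top moves to +y, the pawl's side). A notch is 0.628. Starts 0.03 to 0.17. Pawl down, it has play from 0 (a tooth meets the pawl and blocks) to about 0.22. One notch back the pawl fits in at -0.62 to -0.40 (-0.51 is best); elsewhere it lands on a tooth
- bar_tip (a point): Centre of the black ball (22 mm across) ending the topmost bar, the one to push. Five bars, 10 mm thick, 72 degrees apart, radiate in the plane x = -66 mm of the winch; ball centres 100 mm from the axle. At wheel reading q this one is at 110 degrees + q from winch +y towards +z: it first leans to -y, about 217 mm above the bench, and one notch back it leans slightly to +y
- pawl (a joint): Lift of the pawl, rad: 0 down in a notch, 0.75 tipped over on its stop. Its pivot runs along winch x through (56, 90, 187) mm. The lever is top-heavy and balances at about 0.32: past that it falls onto its stop and stays there, below that it falls back onto the wheel. Its nose is clear of the teeth above 0.25. It moves with under 2 N
- pawl_knob (a point): Centre of the steel ball (22 mm across) on top of the pawl's thumb lever (10 mm thick, 75 mm from pivot to ball centre, in the plane x = 56 mm of the winch). Pawl down: at winch (56, 75, 260) mm, lever nearly upright; pushed towards winch +y it lifts the nose off the wheel. Tipped over: at (56, 129, 251) mm
- jar: Bystander, leave alone: squat amber glass jar with a steel lid, 68 mm across, 85 mm high, standing near the pawl's side. Origin under its centre
- mug: Bystander, leave alone: white mug, 80 mm across, 90 mm high, between winch and robot. Origin under its centre
- screwdriver: Bystander, leave alone: screwdriver with a wooden handle lying on the bench beside the winch. Origin under its centre
- spanner: Bystander, leave alone: steel spanner lying on the bench between winch and robot. Origin under its centre
- steel_ring: Bystander, leave alone: loose steel ring, 56 mm across, 10 mm high, lying between winch and robot. Origin under its centre
- tin: Bystander, leave alone: small tin, 68 mm across, 60 mm high, behind the winch. Origin under its centre
- wood_block: Bystander, leave alone: wooden offcut 90 x 50 x 35 mm, lying behind the winch. Origin under its centre

How it is judged:
By the outcome, as a careful person would: the job done as asked, in the order asked, and still so for the second after the job is handed in, with the robot touching nothing.
It also fails if it takes over 51 s, if anything falls off the work surface, if the arm or the gripper's body presses on something with over 40 N, if the wrist force passes 120 N, or if a joint passes its speed limit or range.

## Working session

There is one attempt and no reset: what is moved stays moved. The work goes in short steps, Python scripts to look and compute and a tool call to move; the robot and the scene stay as the last step left them, time stands still between calls to the robot, and variables do not carry over. Pictures are saved under pics/ and viewed, at most 10 in all, crops included, and the job is handed in when it is done.

Besides the shell and the picture viewer there is one more tool, called after ">>>" as a command line: name --argument value ..., lists and objects as JSON in quotes. send_rows: Moves the arm, as the interface text tells. Its arguments: {"type":"object","properties":{"steps":{"type":"array"},"fingers":{"type":"number"},"squeeze":{"type":"number"}},"required":["steps"]}

```bash
mkdir -p pics
cat > h.py <<'E'
import numpy as np,cv2
from bench import sense,snapshot,order,finder
def snap(c,fn=None):
    s=snapshot(c)
    if fn: cv2.imwrite('pics/'+fn,s['img'][:,:,::-1])
    return s
def proj(s,P):
    T=np.linalg.inv(np.array(s['pose']));p=np.atleast_2d(P)@T[:3,:3].T+T[:3,3]
    q=np.c_[p[:,0],-p[:,1],-p[:,2]]@np.array(s['K']).T
    return q[:,:2]/q[:,2:]
def ray(s,px):
    d=np.linalg.inv(np.array(s['K']))@[px[0],px[1],1];T=np.array(s['pose'])
    d=T[:3,:3]@[d[0],-d[1],-d[2]];return T[:3,3],d/np.linalg.norm(d)
def tri(rs):
    A=0;b=0
    for o,d in rs:
        M=np.eye(3)-np.outer(d,d);A=A+M;b=b+M@o
    return np.linalg.solve(A,b)
def pin(l,c):
    r=finder.pinpoint(l,c)
    return [(np.array(x['at'])*[640,480],round(x['confidence'],2)) for x in r[:2]]
E
python3 - <<'E'
from h import *
S={c:snap(c,c+'0.png') for c in('scene','top')}
for c in S:print(c,S[c].keys(),np.round(S[c]['pose'],2).tolist(),S[c]['K'])
for l in('winch','axle','bar_tip','pawl_knob','jar','mug','tin'):
    R={c:pin(l,c) for c in S};print(l,R)
    if all(R.values()):print('   ',tri([ray(S[c],R[c][0][0]) for c in S]).round(1))
print(sense())
E
```

```text
scene dict_keys(['img', 'K', 'pose']) [[0.55, -0.43, 0.72, 1264.19], [0.84, 0.3, -0.46, -461.61], [-0.02, 0.85, 0.52, 682.9], [0.0, 0.0, 0.0, 1.0]] [[602.61641153   0.         314.37257613]
 [  0.         602.61641153 240.0770163 ]
 [  0.           0.           1.        ]]
top dict_keys(['img', 'K', 'pose']) [[-0.02, 0.99, -0.16, 467.73], [-1.0, -0.02, 0.01, -11.71], [0.01, 0.16, 0.99, 819.61], [0.0, 0.0, 0.0, 1.0]] [[460.9826106    0.         322.77303542]
 [  0.         460.9826106  239.65053385]
 [  0.           0.           1.        ]]
winch {'scene': [(array([302.784, 322.992]), 0.9)], 'top': [(array([331.776, 269.52 ]), 0.65)]}
    [544.3 -33.    0.8]
axle {'scene': [(array([300.672, 265.2  ]), 0.63)], 'top': [(array([327.168, 259.392]), 0.87)]}
    [545.8 -27.6 123.4]
bar_tip {'scene': [(array([267.904, 203.712]), 0.81), (array([402.88 , 310.704]), 0.33)], 'top': [(array([350.4  , 309.408]), 0.89)]}
    [472.5 -49.7 214.2]
pawl_knob {'scene': [(array([355.776, 199.008]), 0.83), (array([225.408, 295.2  ]), 0.36)], 'top': [(array([288.896, 187.104]), 0.81), (array([321.28 , 18
[... 504 characters left out ...]
1.000e-01]
{'time': 0.8, 'joint_pos': array([-6.99810713e+01,  7.47034642e+00,  8.52670245e+01, -2.07297089e-03,
        8.72593043e+01, -4.89211570e+00]), 'qd': array([ 0.02290508,  0.11054796, -0.06753198, -0.01748501,  0.06206353,
       -0.06876038]), 'joint_efforts': array([-1.14990075e-03, -5.69250441e+01, -5.00836730e+01, -3.23022587e-04,
        9.13033946e-04,  5.99919031e-05]), 'tool_pos': array([ 252.7514991 , -544.19133752,  231.30821805]), 'tcp_rot': array([1.79996864e+02, 2.34660011e-03, 2.49111434e+01]), 'ft_force': array([ 0.14668963, -0.31766073, -0.18957335]), 'wrist_torque': array([-0.05066791, -0.02529807,  0.06172886]), 'grip_force': 0.0, 'finger_gap': 85.48546186821596}
```

```bash
python3 -c "
import cv2,numpy as np
" ; ls pics
```

```text
scene0.png
top0.png
```

View pics/scene0.png

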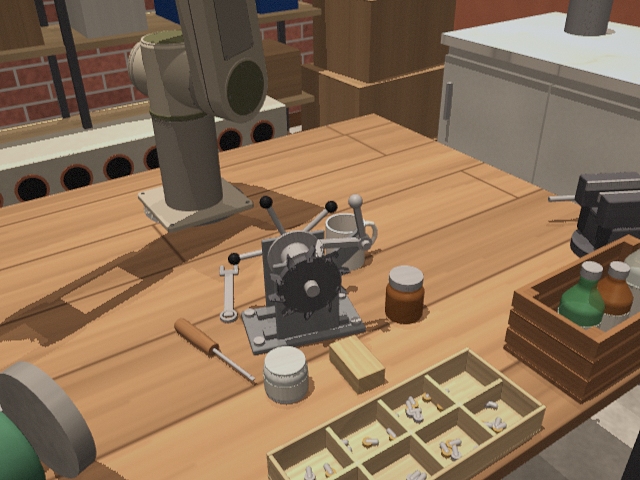

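View pics/top0.png

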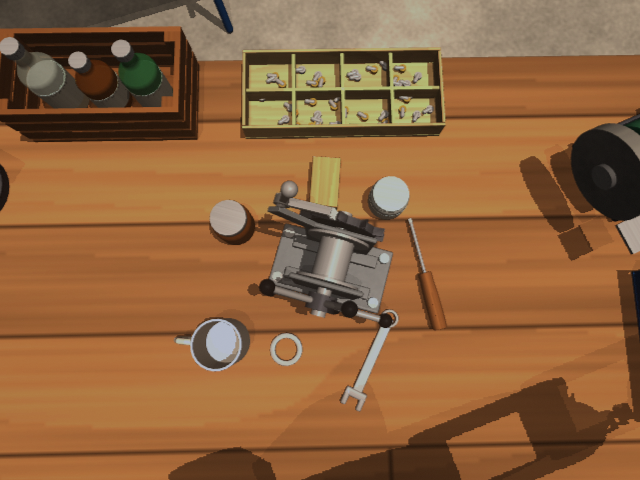

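The scene view shows the knob at (355,201), the topmost ball at (266,202) and the pawl down. The top view shows the knob at (289,189) and the ball at (349,309). Next I'll fit the winch pose.

```bash
cat > fit.py <<'E'
from h import *
from scipy.optimize import least_squares
S={c:snap(c) for c in('scene','top')}
px={l:{c:pin(l,c)[0][0] for c in S} for l in('winch','axle','bar_tip','pawl_knob')}
px['pawl_knob'].update(scene=np.array([355.5,201]),top=np.array([289,189]))
px['bar_tip'].update(scene=np.array([266,202]),top=np.array([349,309]))
def pts(v):
    x,y,a,q=v;t=np.radians(110)+q;R=np.array([[np.cos(a),-np.sin(a),0],[np.sin(a),np.cos(a),0],[0,0,1]])
    L={'winch':[0,0,0],'axle':[0,0,125],'bar_tip':[-66,100*np.cos(t),125+100*np.sin(t)],'pawl_knob':[56,75,260]}
    return {k:R@p+[x,y,0] for k,p in L.items()}
W={'winch':.4,'axle':.4,'bar_tip':1,'pawl_knob':1}
f=lambda v:np.concatenate([W[l]*(proj(S[c],p)[0]-px[l][c]) for l,p in pts(v).items() for c in S])
r=least_squares(f,[545,-30,-.3,.1]);v=r.x
print(v.round(3),np.degrees(v[2]).round(2));print(r.fun.round(1));print(pts(v))
a=v[2];print('ux',np.cos(a),np.sin(a),'uy',-np.sin(a),np.cos(a))
E
python3 fit.py
```

```text
[ 5.46122e+02 -3.24710e+01 -2.85000e-01  3.80000e-02] -16.35
[ 0.3 -0.8 -0.8  0.9  0.2 -0.3  0.6  0.  -0.1 -0.1  0.1 -0.3  0.1  0.5
  0.   0.1]
{'winch': array([546.12207768, -32.47145369,   0.        ]), 'axle': array([546.12207768, -32.47145369, 125.        ]), 'bar_tip': array([472.1617271 , -50.12206123, 217.59763818]), 'pawl_knob': array([620.97125498,  23.72997562, 260.        ])}
ux 0.959554974027508 -0.2815213168111225 uy 0.2815213168111225 0.959554974027508
```

>>> send_rows --steps '[[[0.5,0.7,1.6],[0,0,0.1]],[[1.6,2.3,3.3],[0,0,0.2]],[[2.8,4.1,3.3],[0,0,0.3]],[[4.0,5.8,3.3],[0,0,0.45]],[[5.2,7.6,3.3],[0,0,0.6]],[[6.4,9.3,3.3],[0,0,0.7]],[[7.6,11.1,3.3],[0,0,0.8]],[[8.7,12.8,3.3],[0,0,0.851]],[[9.8,14.4,3.3],[0,0,0.851]],[[10.6,15.6,3.3],[0,0,0.851]]]' --fingers 1 --squeeze 20

```text
time: 2.55
tool_pos: [571.7, -74.0, 330.5]
tcp_rot: [180.0, -0.0, 73.7]
ft_force: [0.2, 0.1, -0.5]
finger_gap: -0.1
grip_force: 0.0
```

>>> send_rows --steps '[[[0.6,0.8,0],[0,0,0]],[[1.18,1.67,0],[0,0,0]],[[1.18,1.67,-1],[0,0,0]],[[1.18,1.67,-2],[0,0,0]],[[1.18,1.67,-2.73],[0,0,0]],[[1.18,1.67,-2.73],[0,0,0]],[[1.18,1.67,-2.73],[0,0,0]]]'

```text
time: 3.42
tool_pos: [606.6, -26.2, 249.6]
tcp_rot: [179.9, -0.0, 73.7]
ft_force: [0.2, -0.3, 0.2]
finger_gap: 0.1
grip_force: 0.0
```

Run:
```python
from h import *
s=snap('scene');t=snap('top')
a=s['img'][130:330,180:460];b=t['img'][120:320,200:480]
cv2.imwrite('pics/p1.png',cv2.resize(np.vstack([a,b]),None,fx=1.5,fy=1.5)[:,:,::-1])
print(sense()['tool_pos'])
```

```text
[606.95136874 -26.20162051 250.23058705]
```

View pics/p1.png

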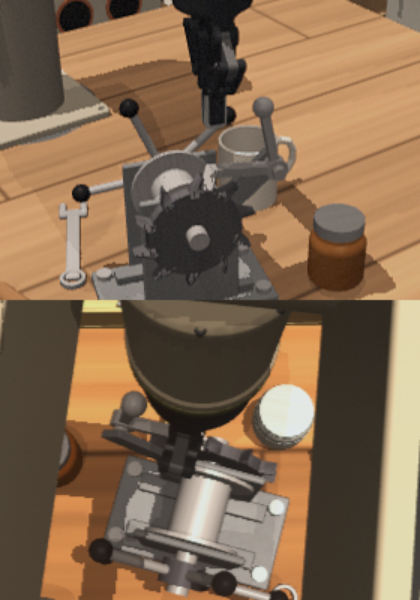

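The fingertip stands in line with the knob, about 30 mm on its -y side. In the crop the tip is at (215,120) and the knob at (263,105). Pushing towards winch +y.

>>> send_rows --steps '[[[0.09,0.32,0],[0,0,0]],[[0.19,0.64,0],[0,0,0]],[[0.24,0.83,0],[0,0,0]],[[0.3,1.02,0],[0,0,0]],[[0.36,1.22,0],[0,0,0]],[[0.41,1.41,0],[0,0,0]],[[0.47,1.6,0],[0,0,0]],[[0.53,1.79,0],[0,0,0]],[[0.58,1.98,0],[0,0,0]],[[0.58,1.98,0],[0,0,0]]]'

```text
time: 4.78
tool_pos: [623.6, 33.9, 248.3]
tcp_rot: [-180.0, -0.0, 73.7]
ft_force: [-1.2, -1.1, -0.3]
finger_gap: 0.2
grip_force: 0.0
```

Run:
```python
from h import *
S={c:snap(c) for c in('scene','top')}
for c in S:print(pin('pawl_knob',c))
a=np.radians(-16.35)
for k in((75,260),(129,251)):
  P=np.array([546.1+np.cos(a)*56-np.sin(a)*k[0],-32.5+np.sin(a)*56+np.cos(a)*k[0],k[1]]);print([proj(S[c],P) for c in S])
print(sense()['tool_pos'],sense()['ft_force'])
```

```text
[(array([381.184, 199.104]), 0.84)]
[(array([250.176, 177.984]), 0.74), (array([318.272, 190.08 ]), 0.74)]
[array([[355.54879004, 201.47331931]]), array([[289.07092929, 189.10378381]])]
[array([[388.59315709, 201.41137504]]), array([[248.74539854, 180.0132518 ]])]
[623.53197781  33.1809494  248.3753002 ] [-0.54117964 -0.43416661  0.15191839]
```

>>> send_rows --steps '[[[0.05,0.16,0],[0,0,0]],[[0.1,0.32,0],[0,0,0]],[[0.14,0.48,0],[0,0,0]],[[0.17,0.58,0],[0,0,0]],[[0.17,0.58,0],[0,0,0]]]'

```text
time: 5.6
tool_pos: [628.7, 51.1, 248.4]
tcp_rot: [-180.0, 0.0, 73.7]
ft_force: [-0.6, -0.3, -0.2]
finger_gap: 0.3
grip_force: 0.0
```

Run:
```python
from h import *
S={c:snap(c,c+'2.png') for c in('scene','top')}
for c in S:print(pin('pawl_knob',c))
print(sense()['tool_pos'],sense()['ft_force'])
```

```text
[(array([389.184, 199.68 ]), 0.83), (array([282.624, 386.304]), 0.7)]
[(array([333.376, 270.288]), 0.68)]
[628.65909016  50.58908337 248.39750685] [ 0.24910833  0.08149191 -0.32422404]
```

View pics/scene2.png

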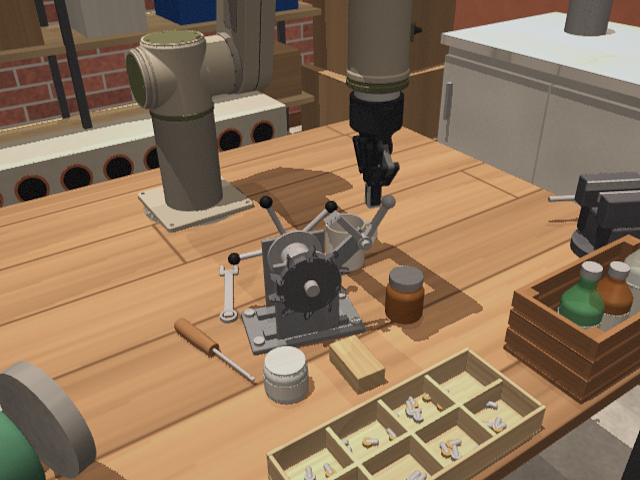

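The pawl is on its stop: the knob is at (388,201), and the tipped-over position predicts (388.6,201.4). Now to the bar.

>>> send_rows --steps '[[[-0.1,-0.3,0.3],[0,0,0]],[[-0.2,-0.6,2],[0,0,0]],[[-1.3,-1.6,2.7],[0,0,0]],[[-2.7,-2.7,2.7],[0,0,0]],[[-4.1,-3.8,2.7],[0,0,0]],[[-5.3,-4.6,2.7],[0,0,0]],[[-5.67,-4.87,2],[0,0,0]],[[-5.67,-4.87,0.3],[0,0,0]],[[-5.67,-4.87,-1.45],[0,0,0]],[[-5.67,-4.87,-1.45],[0,0,0]]]'

```text
time: 7.05
tool_pos: [455.4, -95.0, 201.3]
tcp_rot: [-179.5, -0.0, 73.6]
ft_force: [0.6, -0.4, 0.8]
finger_gap: 0.0
grip_force: 0.0
```

Run:
```python
from h import *
s=sense();a=np.radians(16.35);d=s['tool_pos'][:2]-[546.1,-32.5]
print(s['tool_pos'],'winch',np.cos(a)*d[0]-np.sin(a)*d[1],np.sin(a)*d[0]+np.cos(a)*d[1],s['ft_force'])
```

```text
[455.43248056 -94.95930964 201.27914111] winch -69.41836745300957 -85.45674170199258 [ 0.60432955 -0.43488063  0.8229458 ]
```

>>> send_rows --steps '[[[0.09,0.32,0],[0,0,0]],[[0.19,0.64,0],[0,0,0]],[[0.24,0.83,0],[0,0,0]],[[0.3,1.02,0],[0,0,0]],[[0.36,1.22,0],[0,0,0]],[[0.41,1.41,0],[0,0,0]],[[0.47,1.6,0],[0,0,0]],[[0.52,1.77,0],[0,0,0]],[[0.56,1.92,0],[0,0,0]],[[0.56,1.92,0],[0,0,0]]]'

```text
time: 8.3
tool_pos: [475.6, -37.2, 205.0]
tcp_rot: [180.0, -0.0, 73.7]
ft_force: [0.2, -1.4, 1.2]
finger_gap: 0.1
grip_force: 0.4
```

```bash
cat > q.py <<'E'
import sys
from h import *
from scipy.optimize import least_squares
S={c:snap(c,f'{c}_{sys.argv[1]}.png') for c in('scene','top')}
c0,s0=np.cos(-.2854),np.sin(-.2854)
w=lambda x,y,z:np.array([546.1+c0*x-s0*y,-32.5+s0*x+c0*y,z])
tip=lambda t:w(-66,100*np.cos(t),125+100*np.sin(t))
for c in S:
    for px,cf in pin('bar_tip',c):
        r=least_squares(lambda v:proj(S[c],tip(v[0]))[0]-px,[1.5])
        print(c,px,cf,'q',r.x-np.radians(110),'res',r.fun.round(1))
    print(c,'knob',pin('pawl_knob',c))
s=sense();d=s['tool_pos'][:2]-[546.1,-32.5]
print(s['tool_pos'],'winch',c0*d[0]+s0*d[1],-s0*d[0]+c0*d[1],s['ft_force'],s['time'])
for q in(-.4,-.51,-.62):print(q,[proj(S[c],tip(q+np.radians(110))).round(1) for c in S])
E
python3 q.py a
```

```text
scene [286.528 198.   ] 0.8 q [-0.31885614] res [-0.6 -3.2]
scene knob [(array([387.008, 199.584]), 0.71)]
top knob [(array([250.368, 181.008]), 0.61)]
[475.10417255 -37.52089783 204.47670105] winch -66.71039317976133 -24.806055145662775 [-0.37675231  0.54190222 -0.24205094] 8.6
-0.4 [array([[290.7, 194.2]]), array([[317.1, 299.7]])]
-0.51 [array([[297. , 193.8]]), array([[308.9, 297.4]])]
-0.62 [array([[303.2, 194.2]]), array([[300.9, 295.3]])]
```

>>> send_rows --steps '[[[0.04,0.15,0],[0,0,0]],[[0.09,0.3,0],[0,0,0]],[[0.13,0.45,0],[0,0,0]],[[0.16,0.55,0],[0,0,0]],[[0.18,0.61,0],[0,0,0]],[[0.18,0.61,0],[0,0,0]],[[0.18,0.61,0],[0,0,0]]]'

```text
time: 9.48
tool_pos: [480.9, -19.2, 204.7]
tcp_rot: [180.0, -0.0, 73.7]
ft_force: [-0.6, -0.3, 1.2]
finger_gap: -0.1
grip_force: 0.2
```

```bash
python3 q.py b
```

```text
scene [299.008 196.896] 0.94 q [-0.54741804] res [ 0.1 -3. ]
scene [344.704 259.92 ] 0.37 q [-2.361265] res [-6.  -2.9]
scene knob [(array([386.624, 200.784]), 0.77)]
top knob [(array([249.6, 180. ]), 0.86)]
[480.70981622 -19.34256549 204.74661048] winch -66.44945397124565 -5.784832313863481 [-0.4719781  -0.5777223   0.15261992] 9.775
-0.4 [array([[290.7, 194.2]]), array([[317.1, 299.7]])]
-0.51 [array([[297. , 193.8]]), array([[308.9, 297.4]])]
-0.62 [array([[303.2, 194.2]]), array([[300.9, 295.3]])]
```

View pics/scene_b.png

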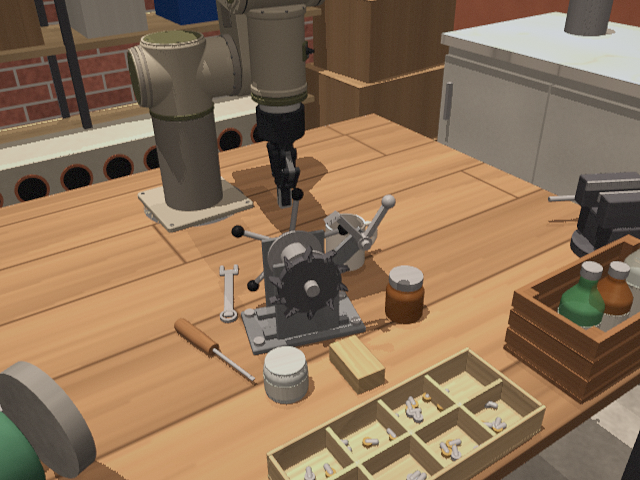

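The ball is at (297,194), which is q ≈ -0.51, and the knob is still at (388,202), tipped. I'll back off and go round to the knob's far side.

>>> send_rows --steps '[[[-0.15,-0.5,0],[0,0,0]],[[-0.2,-0.8,1.2],[0,0,0]],[[-0.2,-0.8,3],[0,0,0]],[[0.6,0.2,4.2],[0,0,0]],[[2.0,1.4,4.2],[0,0,0]],[[3.4,2.6,4.2],[0,0,0]],[[4.7,3.8,4.2],[0,0,0]],[[5.6,4.63,4.2],[0,0,0]],[[5.6,4.63,2.8],[0,0,0]],[[5.6,4.63,1.5],[0,0,0]]]'

```text
time: 11.02
tool_pos: [649.2, 118.7, 248.5]
tcp_rot: [180.0, 0.0, 73.7]
ft_force: [-0.5, -0.4, -0.2]
finger_gap: 0.2
grip_force: 0.0
```

```bash
python3 q.py c
```

```text
scene [298.624 194.784] 0.79 q [-0.53924792] res [ 0.  -0.9]
scene knob [(array([388.48 , 199.824]), 0.72)]
top [310.784 299.376] 0.96 q [-0.47977175] res [ 0.4 -1.3]
top knob [(array([250.624, 179.808]), 0.77)]
[649.81193247 118.92911405 252.74348161] winch 56.88314415912804 174.50286366778528 [ 0.45507374 -0.32789354  0.32297189] 11.325
-0.4 [array([[290.7, 194.2]]), array([[317.1, 299.7]])]
-0.51 [array([[297. , 193.8]]), array([[308.9, 297.4]])]
-0.62 [array([[303.2, 194.2]]), array([[300.9, 295.3]])]
```

>>> send_rows --steps '[[[-0.1,-0.34,0],[0,0,0]],[[-0.2,-0.68,0],[0,0,0]],[[-0.28,-0.96,0],[0,0,0]],[[-0.34,-1.16,0],[0,0,0]],[[-0.4,-1.36,0],[0,0,0]],[[-0.46,-1.56,0],[0,0,0]],[[-0.52,-1.76,0],[0,0,0]],[[-0.58,-1.96,0],[0,0,0]],[[-0.63,-2.15,0],[0,0,0]],[[-0.66,-2.27,0],[0,0,0]]]'

```text
time: 12.58
tool_pos: [628.8, 50.9, 249.8]
tcp_rot: [-180.0, 0.0, 73.7]
ft_force: [0.4, 0.8, -0.5]
finger_gap: 0.0
grip_force: 0.0
```

```bash
python3 q.py d
```

```text
scene knob [(array([352.704, 197.904]), 0.87)]
top [234.176 228.192] 0.58 q [-1.74333967] res [21.7 56. ]
top knob [(array([229.824, 340.896]), 0.26)]
[629.00880587  51.5359261  249.92133125] winch 55.89548779862462 103.9788507826033 [-0.58456563  0.32564898  0.13790295] 12.875
-0.4 [array([[290.7, 194.2]]), array([[317.1, 299.7]])]
-0.51 [array([[297. , 193.8]]), array([[308.9, 297.4]])]
-0.62 [array([[303.2, 194.2]]), array([[300.9, 295.3]])]
```

View pics/scene_d.png

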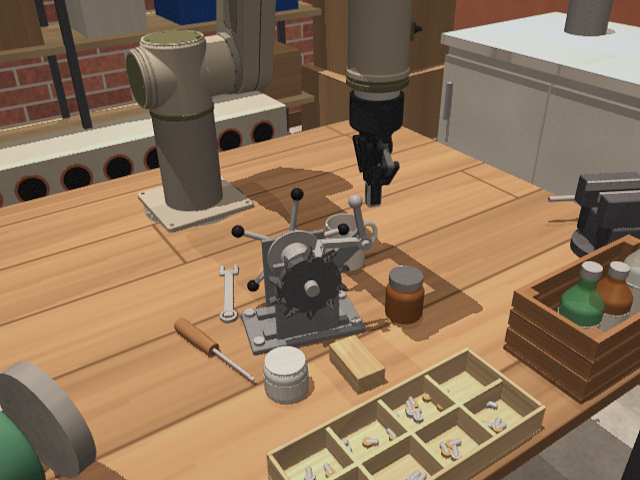

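The knob is at (355,201), the pawl-down position, and the ball at (297,194). I'll take the hand away towards +y, then up and back.

>>> send_rows --steps '[[[0.2,0.7,0],[0,0,0]],[[0.3,1.0,1],[0,0,0]],[[0.3,1.0,2.8],[0,0,0]],[[-1.0,1.2,4],[0,0,0]],[[-2.5,2,4.5],[0,0,0]],[[-4,3,4.5],[0,0,0]],[[-5,4.2,4.5],[0,0,0]],[[-5,5.7,4.5],[0,0,0]],[[-5,6.5,4.5],[0,0,0]],[[-5,6.5,4.5],[0,0,0]]]'

```text
time: 14.12
tool_pos: [478.3, 248.8, 384.8]
tcp_rot: [-180.0, -0.0, 73.9]
ft_force: [0.1, -0.8, -0.5]
finger_gap: 0.2
grip_force: 0.0
```

```bash
python3 q.py e; python3 -c "
import cv2,numpy as np
a=cv2.imread('pics/scene_e.png')[180:340,220:420];b=cv2.imread('pics/top_e.png')[160:320,220:420]
cv2.imwrite('pics/e.png',cv2.resize(np.hstack([a,b]),None,fx=2,fy=2))"
```

```text
scene [299.2   194.688] 0.56 q [-0.54950819] res [ 0.  -0.8]
scene knob [(array([353.28 , 198.912]), 0.69)]
top [309.632 298.608] 0.74 q [-0.49685628] res [ 0.3 -0.9]
top knob [(array([288.832, 184.416]), 0.61)]
[479.17847465 245.68893167 385.01858771] winch -142.53616192736442 248.09476980110676 [-0.38959374 -0.49970589 -0.65849559] 14.425
-0.4 [array([[290.7, 194.2]]), array([[317.1, 299.7]])]
-0.51 [array([[297. , 193.8]]), array([[308.9, 297.4]])]
-0.62 [array([[303.2, 194.2]]), array([[300.9, 295.3]])]
```

View pics/e.png

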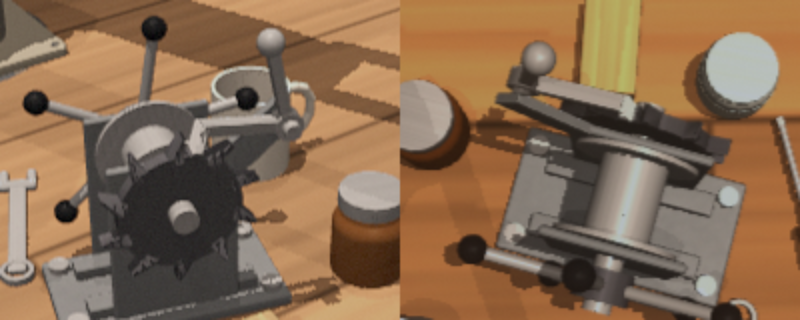

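The pawl is down: the knob is at full-picture (355,201) and (289,189), the same as at the start. The bar is one notch back, the bystanders are in place and the hand is clear.

```bash
python3 -c "
from bench import order;print(order.hand_in())"
```

```text
the job is handed in; nothing more can be done
None
```

The winch is let back one notch (wheel at about -0.51), the pawl sits down in the next notch, the hand is clear, and the job was handed in at about 14.4 s.

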